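Swing out the folding hook and hang up the large felt wheel

TASK

Swing the steel hook that lies folded flat on the low bench board all the way out to its stop. Then take the largest felt polishing wheel out of the wooden rack and hang it on the hook by its bore, inside the upturned nose: feel it settle on the bar before you let go, without forcing it. Leave the other wheels in the rack and everything else on the bench as it is.

Things in the scene. Friction and masses are not known exactly. Their poses are not given: they have to be found in the camera images.
- hook (a joint): swing angle of the hook on its upright hinge pin: 0 = folded flat along the board, 1.57 = square out from the board, against its stop. A slightly stiff hinge (about 1 N at the nose) with no spring: it stays where it is left. Seen from above it opens clockwise.
- hook_bar (a point): point on the hinge pin's axis at the height of the middle of the hook's round bar (150 mm above the table, 18 mm in front of the board's face); it turns with the hook. z is up and the bar runs 110 mm along -y of this frame. The bar is plain steel, 10 mm thick; folded, there are only 13 mm between it and the board. The hinge barrel is 17 mm thick.
- hook_nose (a point): top of the hook's upturned round nose: 10 mm thick, upright, on the end of the bar 110 mm from the hinge axis; this point is 20 mm above the bar's middle, so the nose stands 15 mm above the bar's upper side. Nose and bar together are 25 mm high. Same axes as hook_bar.
- board: upright wooden board at the left of the bench, 460 mm long, 22 mm thick, 175 mm high, carrying the hook; fixed. Origin at the middle of its foot, z up, y along its length, -x out of the face with the hook. The hinge is at (-29, 50, 150) mm. A bench brush hangs at y = +188 mm and small files sit at y = -195 to -135 mm, all within 35 mm of the face and none above the board's top.
- wheel_large: the largest of three off-white felt wheels, to be hung: 130 mm across, 24 mm thick, with a 28 mm bore (a dark leather washer round it), rigid, 0.14 to 0.28 kg. Origin at its centre, body y = its axis. It stands on its rim in the rack, centre 100 mm above the table, axis along the rack's length. Hung up, its centre is about 9 mm below the middle of the bar.
- wheel_mid: felt wheel 104 mm across, 22 mm thick, 16 mm bore; stays in the rack. Origin at its centre, body y = its axis.
- wheel_small: felt wheel 88 mm across, 22 mm thick, 16 mm bore; stays in the rack. Origin at its centre, body y = its axis.
- rack: fixed wooden wheel rack, 110 x 214 mm: a base board, two lengthwise dowels that the wheels stand on and pairs of upright dowels, 85 mm high, between which each wheel stands with 2.5 mm to spare on a side (3.5 mm for the thinner two). Three slots 62 mm apart along y; which wheel is in which slot varies. Origin at the middle of its underside, z up.
- hammer: bystander: chasing hammer lying on the bench, 213 mm long, steel head at +x, origin on the bench under the shaft
- steel_block: bystander: flat steel bench block 80 x 80 x 22 mm, origin under its centre
- compound_a: bystander: brown bar of polishing compound 35 x 110 x 28 mm, origin under its centre
- compound_b: bystander: pale bar of polishing compound 35 x 90 x 28 mm, origin under its centre
- tin: bystander: closed metal tin, 74 mm across, 70 mm high, origin under its centre
- ring_clamp: bystander: wooden jeweller's ring clamp lying on the bench, 145 x 30 x 26 mm, origin under its centre
Things that resemble listed ones, but are neither listed nor needed, are in the scene too. Leave any green look-alike of the wheel_large alone.

How it is judged:
By the outcome, as a careful person would: the job done as asked, in the order asked, and still so for the second after the job is handed in, with the robot touching nothing.
It also fails if it takes over 72 s, if anything falls off the work surface, if the arm or the gripper's body presses on something with over 40 N, if the wrist force passes 120 N, or if a joint passes its speed limit or range.

ROBOT

A 7-joint arm with a two-finger parallel gripper is mounted at the origin on the work surface. World frame = base frame: x ahead of the robot, y to its left, z up, the work surface at z = 0. Lengths are in m, angles in rad, forces in N, time in s.
With the tool pointing down it reaches from about 0.4 to 0.875 m from the base axis. Payload 19.3 kg.
Tool frame: the origin (TCP) lies on the front face of the gripper's body, between the roots of the fingers; the fingertips stand 73 mm ahead of it and the grasp point (between the pads) lies 54 mm ahead of it; z points along the fingers, y is the direction in which the jaws open and shut (so a half turn about z gives the same grasp; the last joint's range is limited). The gripper opens to 85 mm and grips with 20 to 120 N. Pads are 22 mm wide; open, the fingers measure 114 mm over their backs; the gripper's body (76 mm by 85 mm) begins 54 mm behind the grasp point. The pads swing forward as they close: fully open they stand 13 mm farther back than shut.
Start: joints at [1.036, 0.521, -0.036, 1.599, 0.021, 1.021, -0.113], TCP at [0.28, -0.559, 0.304] pointing down, gripper open.
Joint ranges: [-2.91, 2.91], [-0.3, 2.13], [-1.5, 1.42], [0.17, 2.43], [-1.26, 4.41], [0.16, 1.93], [-2.52, 2.52]. Speed limits (rad/s): [1.89, 1.89, 2.39, 2.39, 3.01, 3.01, 3.01].

INTERFACE

Orientations are given as [roll, pitch, yaw] about the fixed x, y, z axes, in that order (R = Rz(yaw) Ry(pitch) Rx(roll)).
In Python, from workcell import bot gives the robot as it stands.
- The arm moves only by the shell command python3 -m crank 'ROWS' [OPENING] [FORCE]. ROWS is a JSON object of lists of equal length, an entry for each row: "travel": the shift along the world's x, y, z in cm, a list of three; "rot": the turn, a rotation vector about the world's x, y, z in degrees, a list of three. A call has 1 to 8 rows; each row is the pose to reach, as a shift and turn from the pose commanded when the call began; what a row does not reach only later rows make up. A row lasts 1/10 s, in which the tool goes at most 50 mm and 8.59 degrees, less where a joint would pass 70% of its speed; a pose out of reach is approached as far as the arm can. A call with a gripper value outside its range is refused whole. OPENING is the opening, from -1 (shut) to 1 (fully open), so that 0 is half open, set as the call begins (- or left out, the last holds). The fingers move at their own pace and stop on an object; FORCE is the grip in N (left out, the last holds). Time passes only in rows, so rows that repeat a pose let the fingers close. It gives the time, the measured TCP pose, the force and the opening at its end, in the units of the state.
- bot.observe(): the state, without advancing time (a new reading comes with each control period).
- bot.grab_frame(name): name is "scene" or "top" or "wrist"; returns the picture (400x640x3 uint8, red, green, blue); there is no depth.
- bot.camera_model(name): a dict with "fx", "fy", "cx", "cy" (pixels), "R" (3x3) and "t" (3): a world point X has camera coordinates R X + t. Camera axes: x right, y down, z forward; pixel columns grow to the right and rows downward; lengths in m; the calibration is good to about 2 mm. A picture is of the moment at which its call begins: read the wrist's pose just before it. camera_model takes no time and is no camera call; for the wrist camera it gives the pose at the moment of the call.
- bot.job_done(): hands the job in, once; it reports no verdict.
Trained networks look in the newest picture that a camera, given by its name, has taken for a name from the list of things; names that differ only in an ending like _2 or _b are one class to them, and where a whole thing is asked for, a point or a joint stands for the part that bears it (a point fixed in the world has none). Each returns a list of dicts, best first, with "conf" (0 to 1); they miss things now and then, are a little off and sometimes report something else, mostly with a low value. They report only what shows in the picture. A call takes as long as a camera call. They do not tell look-alikes from the thing itself.
- bot.silhouettes(camera, thing): "pixels" (400x640 bool, what is visible of it) and "box" ([centre column, centre row, width, height] in pixels, round what is visible of it).
The state is a dict: "clock": time; "qpos": joint angles; "qd": joint speeds; "joint_efforts": joint torques, N m; "position": TCP position; "tool_rot": TCP orientation; "force": force on the tool from outside, world axes, zero at the start; "moment": the same for the moment, N m; "grip_width": finger opening in m.
Only numpy, scipy, OpenCV 4.12 (cv2) and the standard library are available. Lean on these libraries where they do the work, as an engineer would, in place of code of your own. Each camera call takes 0.05 s, during which the arm holds its last target.

## Working session

There is one attempt and no reset: what is moved stays moved. The work goes in short steps, Python scripts to look and compute and a shell command to move; the robot and the scene stay as the last step left them, time stands still between calls to the robot, and variables do not carry over. Pictures are saved under pics/ and viewed, and the job is handed in when it is done.

```bash
mkdir -p pics; ls
python3 - <<'E'
from workcell import bot
import cv2
s=bot.observe(); print(s)
for n in ["scene","top","wrist"]:
    im=bot.grab_frame(n); cv2.imwrite(f"pics/a_{n}.png",im[:,:,::-1])
    m=bot.camera_model(n); print(n,m)
E
```

```text
pics
{'clock': 0.0, 'qpos': array([ 1.03579893,  0.52202382, -0.03634235,  1.59997762,  0.0211679 ,
        1.02108895, -0.11277474]), 'qd': array([-0.00179733,  0.0005691 ,  0.00191414,  0.00141242,  0.00269487,
       -0.00106898,  0.00038494]), 'joint_efforts': array([-9.88167449e-04, -9.27095532e+01,  1.97931156e+00, -3.69934988e+01,
        1.77271018e-02,  8.31843558e-03, -5.61965408e-06]), 'position': array([ 0.28002947, -0.55848555,  0.30333027]), 'tool_rot': array([-3.14047905e+00,  4.37266954e-05,  4.64808333e-01]), 'force': array([-0.06297664,  0.20227484, -0.23839596]), 'moment': array([ 0.01321651, -0.05213837,  0.04310962]), 'grip_width': 0.08564394586519902}
scene {'fx': 458.0886354907224, 'fy': 458.0886354907224, 'cx': 311.96922359236595, 'cy': 201.19879537027168, 'R': array([[ 0.43486809,  0.90049274,  0.00160394],
       [ 0.60671856, -0.29168084, -0.73946932],
       [-0.66541892,  0.32254475, -0.67318835]]), 't': array([-0.16528966, -0.21710571,  1.70382927])}
top {'fx': 406.7398792619622, 'fy': 406.7398792619622, 'cx': 322.457133462395, 'cy': 197.31953738416092, 'R': array([[ 0.00278548, -0.9999953 ,  0.0012813 ],
       [-0.99705647, -0.00287546, -0.07661673],
       [ 0.07662005, -0.00106411, -0.9970598 ]]), 't': array([-0.05156872,  0.51821619,  1.16495931])}
wrist {'fx': 359.80680311128356, 'fy': 359.80680311128356, 'cx': 318.69172567469855, 'cy': 196.12951898878072, 'R': array([[ 4.49115002e-01, -8.93473955e-01, -8.04896311e-05],
       [-8.44127657e-01, -4.24340036e-01,  3.27695030e-01],
       [-2.92821130e-01, -1.47104811e-01, -9.44783552e-01]]), 't': array([-0.62614997, -0.04312986,  0.38014407])}
```

View pics/a_scene.png

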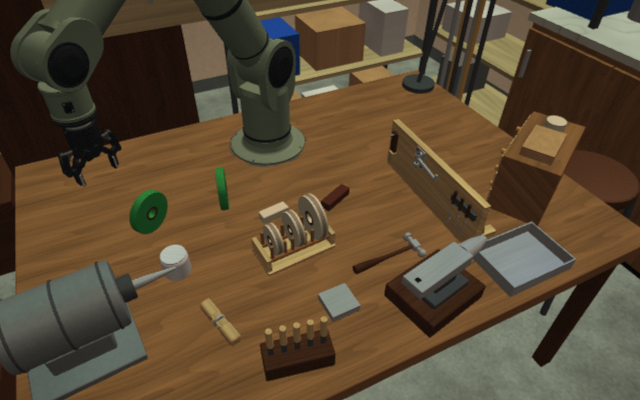

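View pics/a_top.png

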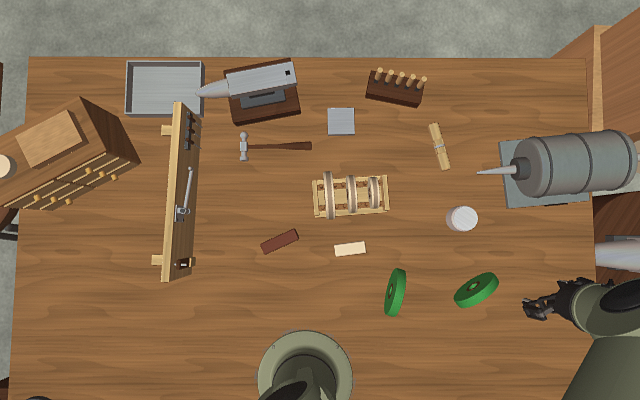

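View pics/a_wrist.png

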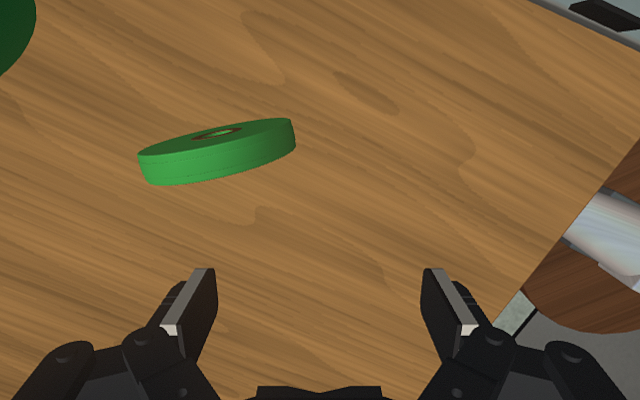

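The scene view shows the board, with the folded hook at about (425,160), and the rack with the large wheel at its far end (313,215). The top view has the hinge near (181,210), the bar tip near (190,170) and the large wheel near (328,195). The two green look-alikes lie to the right of the rack. Next I'll get rough positions from the networks.

```bash
cat > h.py <<'E'
from workcell import bot
import numpy as np, cv2
def P(m):
    K=np.array([[m['fx'],0,m['cx']],[0,m['fy'],m['cy']],[0,0,1]]); return K@np.c_[m['R'],m['t']]
def proj(m,X):
    X=np.atleast_2d(X); h=np.c_[X,np.ones(len(X))]@P(m).T; return h[:,:2]/h[:,2:]
def tri(ms,uvs):
    A=[]
    for m,(u,v) in zip(ms,uvs):
        p=P(m); A+=[u*p[2]-p[0],v*p[2]-p[1]]
    A=np.array(A); A/=np.linalg.norm(A[:,:3],axis=1,keepdims=True)
    return np.linalg.lstsq(A[:,:3],-A[:,3],rcond=None)[0]
def onz(m,uv,z):
    R,t=m['R'],m['t']; c=-R.T@t; d=R.T@np.array([(uv[0]-m['cx'])/m['fx'],(uv[1]-m['cy'])/m['fy'],1.]); return c+d*(z-c[2])/d[2]
E
python3 - <<'E'
from h import *
for n in ["top","scene"]:
    m=bot.camera_model(n)
    for th in ["hook","board","wheel_large","rack"]:
        for d in bot.silhouettes(n,th)[:4]:
            ys,xs=np.nonzero(d['pixels']); c=(xs.mean(),ys.mean())
            r=cv2.minAreaRect(np.c_[xs,ys].astype(np.float32))
            print(n,th,round(d['conf'],2),np.round(d['box'],1),np.round(c,1),np.round(onz(m,c,{'hook':.15,'board':.175,'wheel_large':.1,'rack':.02}[th]),3),r)
E
python3 - <<'E'
import cv2
a=cv2.imread('pics/a_top.png')[90:290,150:400]
cv2.imwrite('pics/a_top_c.png',cv2.resize(a,None,fx=3,fy=3,interpolation=cv2.INTER_CUBIC)[:600,:750])
E
```

```text
top hook 0.69 [189.3 186.1   7.8  43.2] [188.8 184. ] [0.542 0.297 0.15 ] ((188.5244598388672, 186.00367736816406), (4.697447776794434, 38.321285247802734), 8.530765533447266)
top board 0.83 [177.5 193.9  54.6 182.1] [180.2 194.3] [0.513 0.31  0.175] ((176.1223907470703, 191.7259979248047), (44.00131607055664, 179.619384765625), 2.5261168479919434)
top wheel_large 0.93 [395.4 290.9  25.5  51.9] [394.8 291.4] [ 0.261 -0.244  0.1  ] ((394.94122314453125, 291.2353210449219), (18.91777801513672, 48.50712203979492), 14.03624439239502)
top wheel_large 0.8 [477.5 290.6  41.7  34.8] [476.  289.7] [ 0.266 -0.461  0.1  ] ((475.8235168457031, 289.70587158203125), (24.009803771972656, 48.36259841918945), 59.036251068115234)
top wheel_large 0.79 [329.5 194.5   8.7  45.4] [329.  194.9] [ 0.519 -0.068  0.1  ] ((328.95587158203125, 194.9264678955078), (46.32469177246094, 9.58706283569336), 85.60128784179688)
top wheel_large 0.5 [462.5 220.9  32.3  26.2] [461.  218.3] [ 0.456 -0.425  0.1  ] ((461.0, 218.5), (25.0, 30.0), 90.0)
top rack 0.78 [351.5 196.   76.6  38.4] [350.2 196.6] [ 0.521 -0.131  0.02
[... 686 characters left out ...]
12.6  40.3] [221.3 188.6] [ 0.294 -0.257  0.1  ] ((221.3069305419922, 188.56930541992188), (41.791561126708984, 10.248882293701172), 84.2894058227539)
scene wheel_large 0.8 [313.9 218.4  30.5  44.7] [312.6 215.4] [ 0.514 -0.063  0.1  ] ((312.6335144042969, 215.7737579345703), (46.81801986694336, 23.8126163482666), 70.34617614746094)
scene wheel_large 0.34 [333.  199.3  33.6  25.7] [334.4 197.5] [0.475 0.026 0.1  ] ((334.7458801269531, 197.2950897216797), (12.419577598571777, 30.728851318359375), 50.194427490234375)
scene rack 0.8 [291.6 245.9  84.3  59.1] [290.3 250.1] [ 0.539 -0.144  0.02 ] ((293.37115478515625, 242.83505249023438), (44.26909637451172, 84.07066345214844), 66.03751373291016)
```

View pics/a_top_c.png

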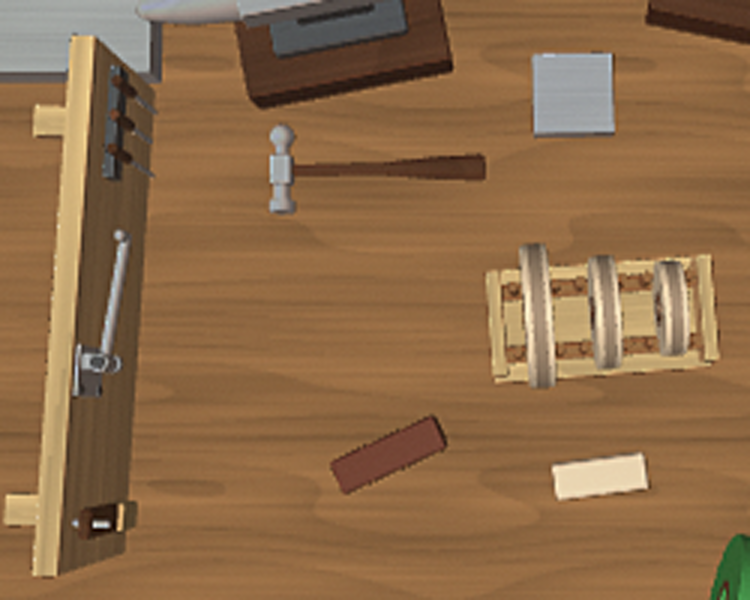

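Run:
```python
from h import *
from scipy.spatial.transform import Rotation as Ro
m=bot.camera_model("top")
for nm,c,z in [("nose",(122,236),.17),("barreltop",(112,362),.16),("brdfar",(85,37),.175),("brdnear",(45,575),.175)]:
    print(nm,np.round(onz(m,(150+c[0]/3,90+c[1]/3),z),4))
s=bot.observe(); mw=bot.camera_model("wrist")
Rt=Ro.from_euler('xyz',s['tool_rot']).as_matrix()
c=-mw['R'].T@mw['t']; print("cam in tool",Rt.T@(c-s['position']), "axes",(Rt.T@mw['R'].T).round(3),s['position'],s['clock'])
```

```text
nose [0.5793 0.2871 0.17  ]
barreltop [0.4723 0.2959 0.16  ]
brdfar [0.7508 0.322  0.175 ]
brdnear [0.2947 0.3415 0.175 ]
cam in tool [ 0.08445278  0.00121724 -0.06976089] axes [[ 0.001 -0.945 -0.328]
 [ 1.     0.001  0.001]
 [-0.001 -0.328  0.945]] [ 0.28013018 -0.55869484  0.30389052] 0.55
```

```bash
python3 -m crank '{"travel":[[2.5,4.2,0.5],[5,8.4,1],[7.5,12.6,1.5],[10,16.8,2],[12.5,21,2.5],[15,25.2,3],[17.5,29.4,3.5],[20,33.6,4]],"rot":[[0,0,4],[0,0,8],[0,0,12],[0,0,16],[0,0,20],[0,0,24],[0,0,28],[0,0,32]]}'
python3 -m crank '{"travel":[[1,4.5,0],[2,9,0],[3,13.5,0],[4,18,0],[5,22.5,0],[6,27,0],[7,31.5,0],[8,36,0]],"rot":[[0,0,4],[0,0,8],[0,0,12],[0,0,16],[0,0,20],[0,0,24],[0,0,27],[0,0,29]]}' 0
python3 -m crank '{"travel":[[1,5,0],[1,9,0],[1,13.5,0],[1,13.5,0],[1,13.5,0]],"rot":[[0,0,0],[0,0,0],[0,0,0],[0,0,0],[0,0,0]]}'
python3 - <<'E'
from h import *
import pickle
s=bot.observe(); m=bot.camera_model("wrist"); im=bot.grab_frame("wrist"); cv2.imwrite("pics/b1.png",im[:,:,::-1]); pickle.dump((m,im),open("b1.pkl","wb"))
print(s['position'],s['tool_rot'],s['qpos'],s['qd'].max(),s['clock'])
for d in bot.silhouettes("wrist","hook")[:3]: print(d['conf'],d['box'])
E
```

```text
clock: 1.35
position: [0.4808, -0.2209, 0.3444]
tool_rot: [3.141, 0.0, 1.026]
force: [0.9, 0.3, -0.3]
grip_width: 0.0854
clock: 2.15
position: [0.5603, 0.1391, 0.3441]
tool_rot: [3.141, 0.0, 1.531]
force: [0.2, -0.2, -0.0]
grip_width: 0.0423
clock: 2.65
position: [0.5697, 0.2734, 0.3435]
tool_rot: [-3.141, 0.0, 1.531]
force: [-0.5, -1.1, -0.5]
grip_width: 0.043
[0.56972735 0.27336479 0.3435211 ] [-3.14101873e+00  1.06964202e-04  1.53138577e+00] [-0.20815915  0.53634684 -0.5073454   1.51526279  0.27370996  1.1616818
 -0.80467249] 0.03787880810172801 2.65
0.89 [266.2, 157.7, 155.1, 39.2]
```

View pics/b1.png

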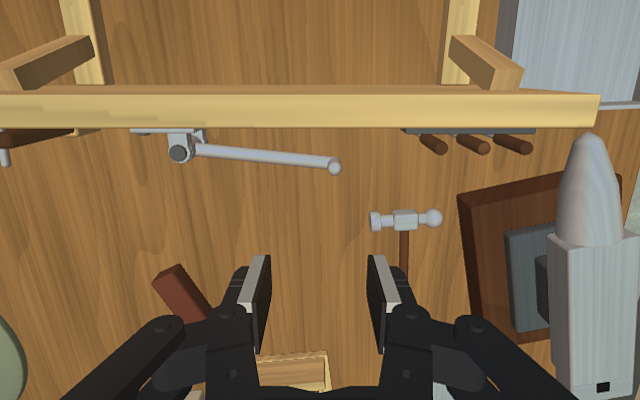

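Wrist view 1: nose top at about (334,167), hinge at about (179,153), and the board's top edge at rows 93 to 127. I'll take a second view with a baseline.

```bash
python3 -m crank '{"travel":[[0,-3.5,-1],[0,-7,-2],[0,-9,-2],[0,-9,-2],[0,-9,-2]],"rot":[[0,0,0],[0,0,0],[0,0,0],[0,0,0],[0,0,0]]}'
python3 - <<'E'
from h import *
import pickle
s=bot.observe(); m=bot.camera_model("wrist"); im=bot.grab_frame("wrist"); cv2.imwrite("pics/b2.png",im[:,:,::-1]); pickle.dump((m,im),open("b2.pkl","wb"))
print(s['position'],s['qd'].max(),s['clock'])
a=pickle.load(open("b1.pkl","rb"))[1]
A=cv2.resize(a[85:185,130:370],None,fx=3,fy=3,interpolation=cv2.INTER_CUBIC)
B=cv2.resize(im[0:100,130:370],None,fx=3,fy=3,interpolation=cv2.INTER_CUBIC)
cv2.imwrite("pics/b12.png",np.r_[A,B][:,:,::-1])
E
```

```text
clock: 3.25
position: [0.5704, 0.1811, 0.3243]
tool_rot: [3.141, -0.0, 1.527]
force: [0.4, 0.4, 0.3]
grip_width: 0.0429
[0.57043403 0.18114399 0.32429467] 0.005322637890764331 3.25
```

View pics/b12.png

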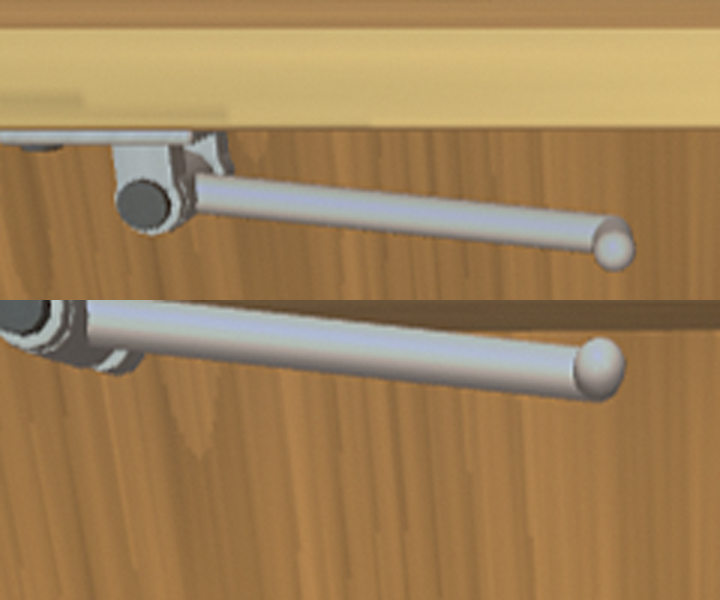

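View pics/b2.png

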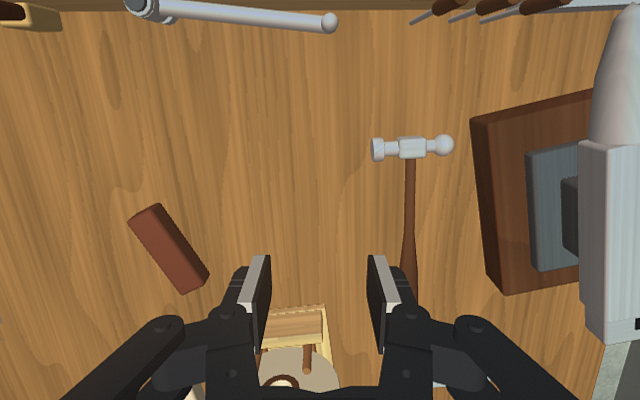

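Run:
```python
from h import *
import pickle
m1=pickle.load(open("b1.pkl","rb"))[0]; m2=pickle.load(open("b2.pkl","rb"))[0]; mt=bot.camera_model("top")
u1=(334.7,168.3);u2=(330.3,22);ut=(190.7,168.7)
X=tri([m1,m2],[u1,u2]);print(X)
X=tri([m1,m2,mt],[u1,u2,ut]);print(X)
for m,u in((m1,u1),(m2,u2),(mt,ut)): print(proj(m,X)-u)
h=tri([m1,mt],[(178,153.3),(150+112/3,90+362/3)]);print("hinge",h, onz(m1,(178,153.3),.165))
for c in (10,250,700): print(onz(m1,(130+c/3,85+128/3),.175))
```

```text
[0.582439   0.29098204 0.16494905]
[0.58193815 0.29049192 0.1606799 ]
[[-0.82376415 -0.83034552]]
[[-1.18966258  1.89175264]]
[[-0.16090249 -0.52028173]]
hinge [0.47005834 0.30126331 0.15112461] [0.47277833 0.30609708 0.165     ]
[0.4503512  0.32631638 0.175     ]
[0.50289447 0.32428788 0.175     ]
[0.60147384 0.32048211 0.175     ]
```

```bash
python3 -m crank '{"travel":[[0.5,4,0],[1.1,8,-1],[1.1,10.9,-3],[1.1,10.9,-5],[1.1,10.9,-7],[1.1,10.9,-7],[1.1,10.9,-7]],"rot":[[0,0,0],[0,0,0],[0,0,0],[0,0,0],[0,0,0],[0,0,0],[0,0,0]]}'
python3 - <<'E'
from h import *
s=bot.observe(); print(s['position'],s['force'],s['clock'])
for n in ("wrist","scene"):
    im=bot.grab_frame(n); 
    if n=="scene": im=cv2.resize(im[100:250,330:530],None,fx=4,fy=4)
    cv2.imwrite(f"pics/c_{n}.png",im[:,:,::-1])
E
```

```text
clock: 4.0
position: [0.5811, 0.2919, 0.2545]
tool_rot: [-3.142, -0.0, 1.53]
force: [0.2, -0.4, 0.2]
grip_width: 0.0425
[0.58108555 0.29187499 0.2544554 ] [ 0.1912325  -0.38355974  0.15442983] 4.0
```

View pics/c_wrist.png

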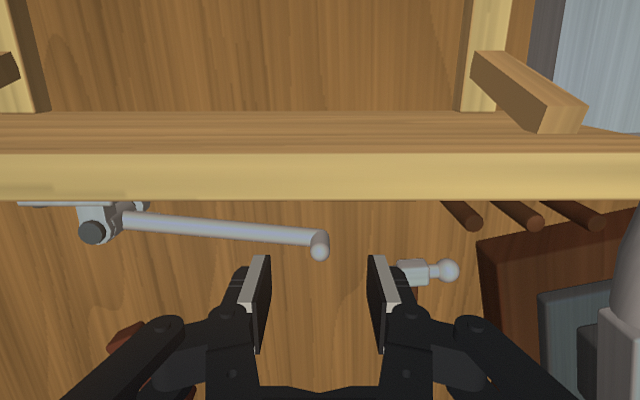

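View pics/c_scene.png

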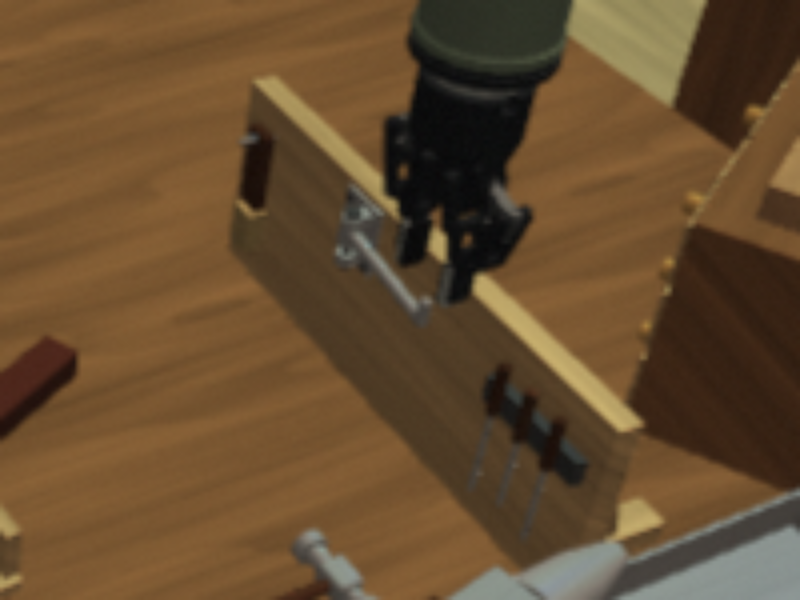

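Run:
```python
from h import *
m=bot.camera_model("wrist"); print(onz(m,(319.5,252),.17),onz(m,(319.5,252),.165))
p=bot.observe()['position']
print(proj(m,[p+[0,0,-.073],p+[0,.011,-.073],p+[0,-.011,-.073],[*p[:2],.17]]))
```

```text
[0.58250921 0.29283928 0.17      ] [0.58242847 0.29018483 0.165     ]
[[317.38696094 267.22655086]
 [316.34937769 245.31031485]
 [318.37945617 288.19042018]
 [317.40237965 254.2180861 ]]
```

```bash
python3 -m crank '{"travel":[[0.1,0,-1],[0.1,0,-1.8],[0.1,0,-2.2],[0.1,0,-2.2]],"rot":[[0,0,0],[0,0,0],[0,0,0],[0,0,0]]}'
python3 -m crank '{"travel":[[0,0,0],[0,0,0],[0,0,0],[0,0,0],[0,0,0],[0,0,0]],"rot":[[0,0,0],[0,0,0],[0,0,0],[0,0,0],[0,0,0],[0,0,0]]}' -1 30
python3 - <<'E'
from h import *
im=bot.grab_frame("wrist"); cv2.imwrite("pics/d.png",im[:,:,::-1])
E
```

```text
clock: 4.5
position: [0.5819, 0.2911, 0.231]
tool_rot: [-3.141, 0.001, 1.529]
force: [-0.3, 0.2, 0.8]
grip_width: 0.0424
clock: 5.1
position: [0.5818, 0.2915, 0.2321]
tool_rot: [-3.141, -0.0, 1.53]
force: [-5.2, 0.4, 4.9]
grip_width: 0.0075
```

View pics/d.png

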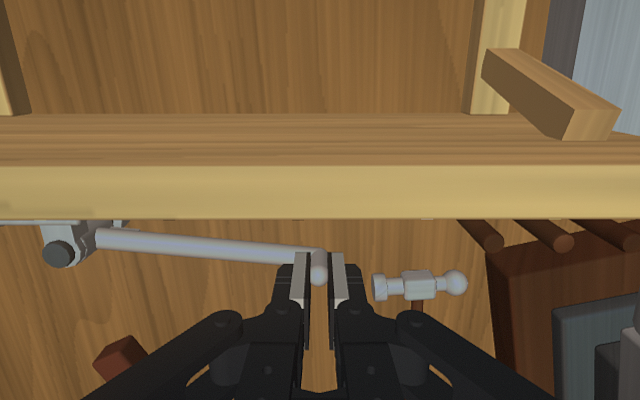

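```bash
python3 -m crank '{"travel":[[0,0,0.15],[-0.2,-0.9,0.15],[-0.42,-1.8,0.15],[-0.75,-2.7,0.15],[-1.17,-3.6,0.15],[-1.65,-4.4,0.15],[-2.22,-5.2,0.15],[-2.22,-5.2,0.15]],"rot":[[0,0,0],[0,0,0],[0,0,0],[0,0,0],[0,0,0],[0,0,0],[0,0,0],[0,0,0]]}'
python3 - <<'E'
from h import *
im=bot.grab_frame("wrist"); cv2.imwrite("pics/e.png",im[:,:,::-1])
E
```

```text
clock: 5.95
position: [0.5594, 0.2376, 0.2332]
tool_rot: [-3.141, 0.001, 1.528]
force: [2.7, -1.4, -20.5]
grip_width: 0.0071
```

View pics/e.png

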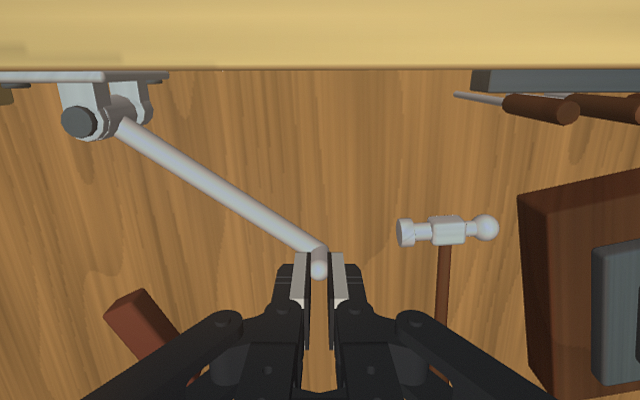

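```bash
python3 -m crank '{"travel":[[0,0,-0.12],[-0.65,-0.75,-0.12],[-1.32,-1.41,-0.12],[-2.05,-2.05,-0.12],[-2.85,-2.57,-0.12],[-3.7,-3.05,-0.12],[-4.57,-3.45,-0.12],[-4.57,-3.45,-0.12]],"rot":[[0,0,0],[0,0,0],[0,0,0],[0,0,0],[0,0,0],[0,0,0],[0,0,0],[0,0,0]]}'
```

```text
clock: 6.8
position: [0.515, 0.2024, 0.2329]
tool_rot: [3.139, 0.003, 1.528]
force: [6.3, -17.3, -6.5]
grip_width: 0.0073
```

```bash
python3 -m crank '{"travel":[[0,-0.15,-0.05],[-0.9,-0.46,-0.05],[-1.84,-0.75,-0.05],[-2.6,-0.87,-0.05],[-3.3,-0.95,-0.05],[-3.3,-0.95,-0.05]],"rot":[[0,0,0],[0,0,0],[0,0,0],[0,0,0],[0,0,0],[0,0,0]]}'
python3 - <<'E'
from h import *
im=bot.grab_frame("wrist"); cv2.imwrite("pics/f.png",im[:,:,::-1])
E
```

```text
clock: 7.4
position: [0.4815, 0.1938, 0.2325]
tool_rot: [3.14, 0.003, 1.528]
force: [1.0, -16.1, -2.5]
grip_width: 0.0075
```

View pics/f.png

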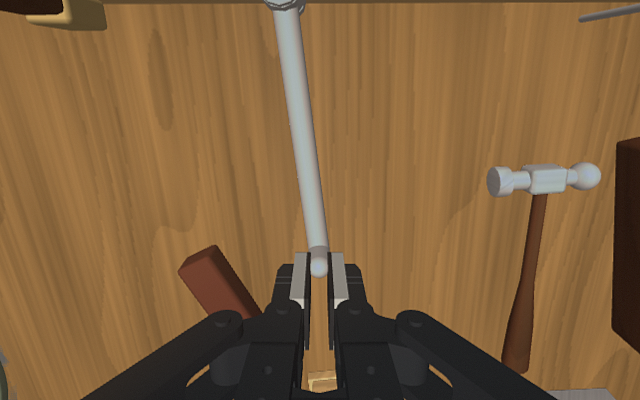

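```bash
python3 -m crank '{"travel":[[-0.4,-0.1,0],[-0.8,-0.15,0],[-1.0,-0.15,0],[-1.0,-0.15,0]],"rot":[[0,0,0],[0,0,0],[0,0,0],[0,0,0]]}'
python3 -m crank '{"travel":[[-0.2,0,0],[-0.3,0,0],[-0.3,0,0]],"rot":[[0,0,0],[0,0,0],[0,0,0]]}'
```

```text
clock: 7.85
position: [0.4718, 0.195, 0.2327]
tool_rot: [3.139, -0.002, 1.53]
force: [-0.1, 2.6, 3.2]
grip_width: 0.0072
clock: 8.15
position: [0.4688, 0.1949, 0.2325]
tool_rot: [3.14, -0.002, 1.53]
force: [2.2, 4.7, 6.8]
grip_width: 0.0071
```

```bash
python3 -m crank '{"travel":[[-0.15,0,0],[-0.3,0,0],[-0.3,0,0]],"rot":[[0,0,0],[0,0,0],[0,0,0]]}'
python3 -m crank '{"travel":[[-0.15,0,0],[-0.3,0,0],[-0.3,0,0]],"rot":[[0,0,0],[0,0,0],[0,0,0]]}'
```

```text
clock: 8.45
position: [0.4674, 0.1942, 0.2326]
tool_rot: [3.137, -0.002, 1.529]
force: [15.3, 0.5, -1.6]
grip_width: 0.0072
clock: 8.75
position: [0.4664, 0.1944, 0.2331]
tool_rot: [3.133, -0.004, 1.528]
force: [31.4, 2.2, -9.3]
grip_width: 0.0073
```

```bash
python3 -m crank '{"travel":[[0.4,0,0],[0.4,0,0],[0.4,0,0]],"rot":[[0,0,0],[0,0,0],[0,0,0]]}'
python3 -m crank '{"travel":[[0,0,0],[0,0,0],[0,0,0],[0,0,0]],"rot":[[0,0,0],[0,0,0],[0,0,0],[0,0,0]]}' -0.3 20
python3 -m crank '{"travel":[[0,0,1.5],[0,0,3.5],[0,0,7],[0,-3,10],[0,-6,11],[0,-8,11],[0,-8,11],[0,-8,11]],"rot":[[0,0,0],[0,0,0],[0,0,0],[0,0,0],[0,0,0],[0,0,0],[0,0,0],[0,0,0]]}'
python3 - <<'E'
from h import *
import pickle
s=bot.observe(); m=bot.camera_model("wrist"); im=bot.grab_frame("wrist"); cv2.imwrite("pics/g1.png",im[:,:,::-1]); pickle.dump((m,im),open("g1.pkl","wb"))
t=bot.grab_frame("top"); cv2.imwrite("pics/g_top.png",cv2.resize(t[90:290,150:400],None,fx=3,fy=3,interpolation=cv2.INTER_CUBIC)[:,:,::-1])
print(s['position'],s['tool_rot'],s['clock'],s['qpos'])
E
```

```text
clock: 9.05
position: [0.4677, 0.1945, 0.2326]
tool_rot: [3.138, -0.002, 1.529]
force: [10.0, 1.6, 4.1]
grip_width: 0.0079
clock: 9.45
position: [0.466, 0.1938, 0.2316]
tool_rot: [-3.141, 0.0, 1.53]
force: [0.0, 0.2, -0.8]
grip_width: 0.0303
clock: 10.25
position: [0.4662, 0.1138, 0.3417]
tool_rot: [-3.142, -0.0, 1.529]
force: [0.5, 0.8, 0.5]
grip_width: 0.0302
[0.46615505 0.1138353  0.34169352] [-3.14154366e+00 -6.08555891e-05  1.52881005e+00] 10.25 [ 0.08241666  0.28244368 -0.54301668  1.90302366  0.1716978   1.00180209
 -0.57803176]
```

View pics/g1.png

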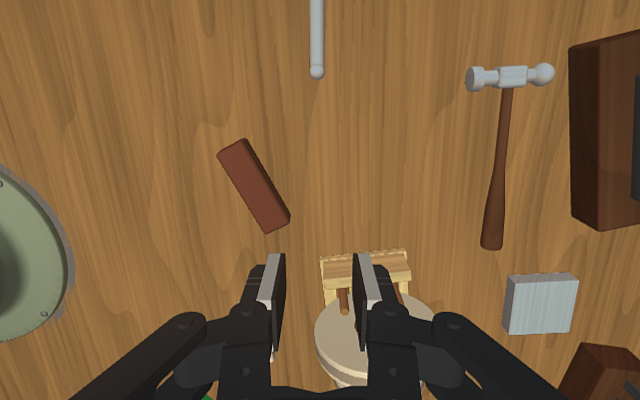

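View pics/g_top.png

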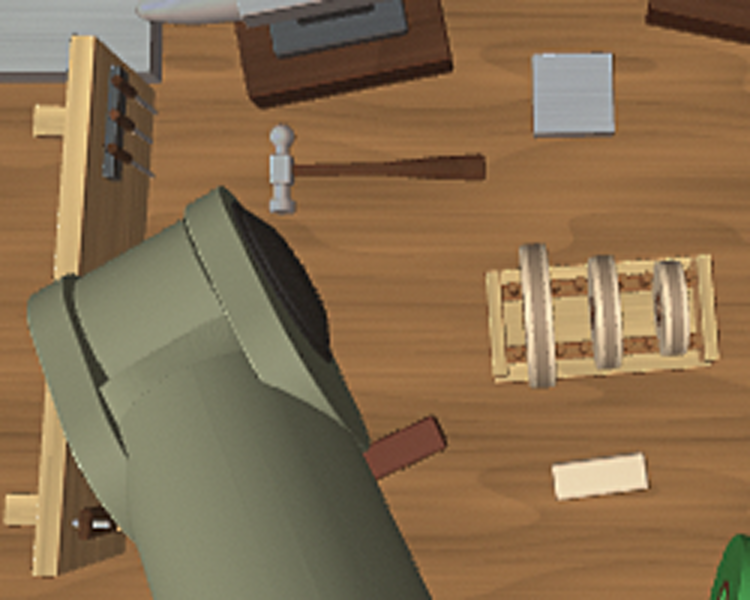

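The hook now stands square out against its stop; its nose is at (317,73) in the wrist view. Next I turn and move over the large wheel.

```bash
python3 -m crank '{"travel":[[0.5,-1.5,0.5],[1,-3,1],[1.5,-5,1],[2,-7,1],[2.5,-9,1],[3,-11,1],[3.5,-12,1],[4,-13,1]],"rot":[[0,0,8],[0,0,16],[0,0,24],[0,0,32],[0,0,40],[0,0,48],[0,0,56],[0,0,64]]}' 0.3
python3 -m crank '{"travel":[[0.3,-1,0],[0.6,-2,0],[1,-3,0],[1.3,-4,0],[1.3,-5,0],[1.3,-5,0],[1.3,-5,0]],"rot":[[0,0,8],[0,0,16],[0,0,24],[0,0,32],[0,0,32],[0,0,32],[0,0,32]]}'
python3 - <<'E'
from h import *
import pickle
s=bot.observe(); m=bot.camera_model("wrist"); im=bot.grab_frame("wrist"); cv2.imwrite("pics/k1.png",im[:,:,::-1]); pickle.dump((m,im),open("k1.pkl","wb"))
print(s['position'],s['tool_rot'],s['clock'],s['qpos'])
E
```

```text
clock: 11.15
position: [0.5065, -0.0159, 0.3514]
tool_rot: [3.141, -0.001, 2.653]
force: [-0.6, -0.1, -0.8]
grip_width: 0.0559
clock: 11.85
position: [0.5192, -0.0657, 0.3516]
tool_rot: [3.141, -0.0, -3.081]
force: [0.2, 0.0, -0.6]
grip_width: 0.0557
[ 0.51915823 -0.06570095  0.3516359 ] [ 3.14136067e+00 -8.46637420e-05 -3.08141912e+00] 11.85 [ 0.60650096  0.39351836 -0.78198482  1.77955777  0.30848975  1.09558157
  1.35039275]
```

View pics/k1.png

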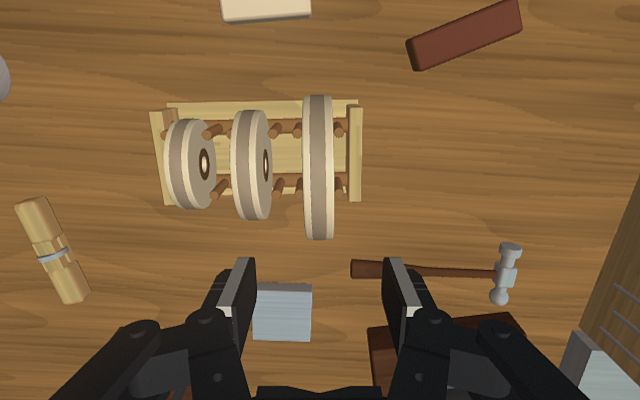

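```bash
cat > fit.py <<'E'
from h import *
from scipy.optimize import least_squares
def cyl(p,R=.065,T=.024):
    x,y,z,a=p[:4]; ax=np.array([np.cos(a),np.sin(a),0]); n=np.array([-np.sin(a),np.cos(a),0]); t=np.linspace(0,2*np.pi,120)
    if len(p)>4: # tilt
        ax=ax*np.cos(p[4])+np.array([0,0,np.sin(p[4])]); 
    k=np.cross(ax,n)
    c=np.array([x,y,z])+R*(np.cos(t)[:,None]*n+np.sin(t)[:,None]*k)
    return np.r_[c+ax*T/2,c-ax*T/2]
def res(p,views):
    out=[]
    for m,cnt in views:
        h=cv2.convexHull(proj(m,cyl(p)).astype(np.float32))
        for q in cnt: out.append(cv2.pointPolygonTest(h,(float(q[0]),float(q[1])),True))
    return np.array(out)
def contour(mask):
    c=max(cv2.findContours(mask.astype(np.uint8),cv2.RETR_EXTERNAL,cv2.CHAIN_APPROX_NONE)[0],key=cv2.contourArea)
    c=cv2.convexHull(c); 
    # densify hull
    P_=c[:,0,:].astype(float); o=[]
    for a,b in zip(P_,np.roll(P_,-1,0)):
        k=max(1,int(np.hypot(*(b-a))/2)); o+=[a+(b-a)*i/k for i in range(k)]
    return np.array(o)
E
python3 -m crank '{"travel":[[-2.5,0,-1],[-5,0,-2],[-6,0,-3],[-6,0,-3],[-6,0,-3]],"rot":[[0,0,0],[0,0,0],[0,0,0],[0,0,0],[0,0,0]]}'
python3 - <<'E'
from fit import *
import pickle
V=[]
# view 1 mask: re-run silhouettes needs newest picture, so only view 2 by net; 
s=bot.observe(); m=bot.camera_model("wrist"); im=bot.grab_frame("wrist"); cv2.imwrite("pics/k2.png",im[:,:,::-1])
ds=bot.silhouettes("wrist","wheel_large")
for d in ds[:4]: print(d['conf'],d['box'])
pickle.dump((m,im,ds),open("k2.pkl","wb")); print(s['position'])
E
```

```text
clock: 12.4
position: [0.4598, -0.0658, 0.3222]
tool_rot: [-3.141, 0.001, -3.079]
force: [0.9, -0.5, 0.9]
grip_width: 0.0556
0.63 [314.0, 242.2, 34.3, 151.3]
[ 0.45981413 -0.0658094   0.32223045]
```

View pics/k2.png

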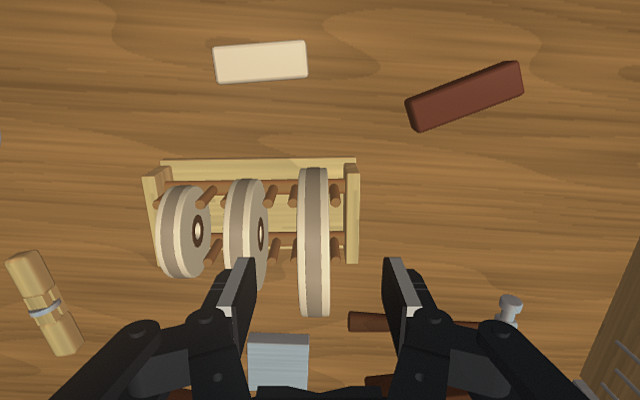

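Run:
```python
from fit import *
import pickle
m1,i1=pickle.load(open("k1.pkl","rb")); m2,i2,ds=pickle.load(open("k2.pkl","rb"))
p=np.array([.519,-.068,.1,-np.pi/2+.08])
def gc(m,im,p):
    h=cv2.convexHull(proj(m,cyl(p)).astype(np.float32)).astype(np.int32)
    base=np.zeros(im.shape[:2],np.uint8); cv2.fillConvexPoly(base,h,1)
    fg=cv2.erode(base,np.ones((11,11))); near=cv2.dilate(base,np.ones((15,15)))
    mk=np.where(fg>0,1,np.where(near>0,2,0)).astype(np.uint8); mk[(base>0)&(fg==0)]=3
    cv2.grabCut(np.ascontiguousarray(im[:,:,::-1]),mk,None,np.zeros((1,65)),np.zeros((1,65)),4,cv2.GC_INIT_WITH_MASK)
    b=((mk==1)|(mk==3)).astype(np.uint8); return cv2.morphologyEx(b,cv2.MORPH_OPEN,np.ones((9,9)))
p=least_squares(res,p,args=([(m2,contour(ds[0]['pixels']))],),loss='soft_l1',x_scale=[.01,.01,.01,.05],diff_step=1e-4).x;print("net only",p)
for k in range(3):
    M=[gc(m,i,p) for m,i in((m1,i1),(m2,i2))]
    v=[(m1,contour(M[0])),(m2,contour(M[1]))]
    r=least_squares(res,p,args=(v,),loss='soft_l1',x_scale=[.01,.01,.01,.05],diff_step=1e-4);p=r.x
    print(p,np.degrees(p[3]),np.abs(r.fun).mean())
o=[]
for m,i,mk in((m1,i1,M[0]),(m2,i2,M[1])):
    j=i.copy(); cv2.polylines(j,[cv2.convexHull(proj(m,cyl(p)).astype(np.float32)).astype(np.int32)],True,(255,0,0),1)
    c=cv2.findContours(mk,cv2.RETR_EXTERNAL,cv2.CHAIN_APPROX_NONE)[0]; cv2.drawContours(j,c,-1,(0,0,255),1)
    o.append(cv2.resize(j[80:330,140:370],None,fx=1.7,fy=1.7))
cv2.imwrite("pics/kf.png",np.hstack(o)[:,:,::-1])
```

```text
net only [ 0.51982483 -0.06710923  0.09979201 -1.49032478]
[ 0.5206717  -0.06710919  0.09687313 -1.49353108] -85.57302733964123 0.43266010690467416
[ 0.52075726 -0.06711809  0.09641719 -1.4928284 ] -85.53276676731177 0.44282018524577355
[ 0.52073781 -0.06713495  0.09665687 -1.49267004] -85.52369330641375 0.48059319981642007
```

View pics/kf.png

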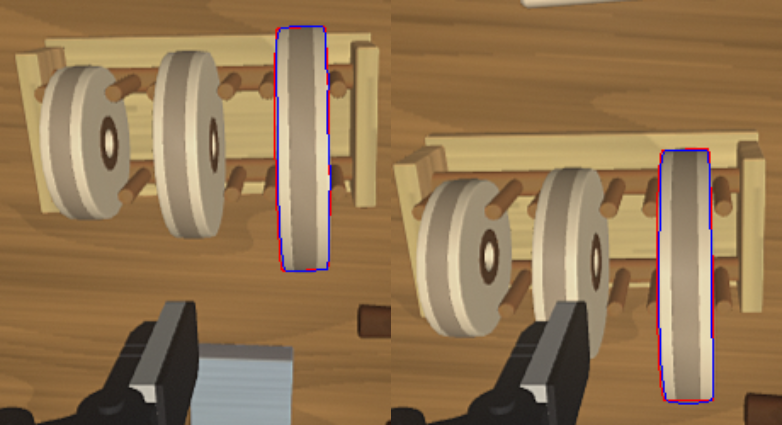

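```bash
python3 -m crank '{"travel":[[3,0,-1],[5.5,-0.1,-3],[6.05,-0.1,-6],[6.05,-0.1,-9],[6.05,-0.1,-11],[6.05,-0.1,-12.1],[6.05,-0.1,-12.1],[6.05,-0.1,-12.1]],"rot":[[0,0,0],[0,0,0.9],[0,0,0.9],[0,0,0.9],[0,0,0.9],[0,0,0.9],[0,0,0.9],[0,0,0.9]]}'
python3 - <<'E'
from h import *
im=bot.grab_frame("wrist"); cv2.imwrite("pics/l1.png",im[:,:,::-1])
E
```

```text
clock: 13.3
position: [0.5203, -0.0671, 0.2015]
tool_rot: [-3.141, 0.001, -3.063]
force: [-0.1, -0.0, -0.8]
grip_width: 0.0554
```

View pics/l1.png

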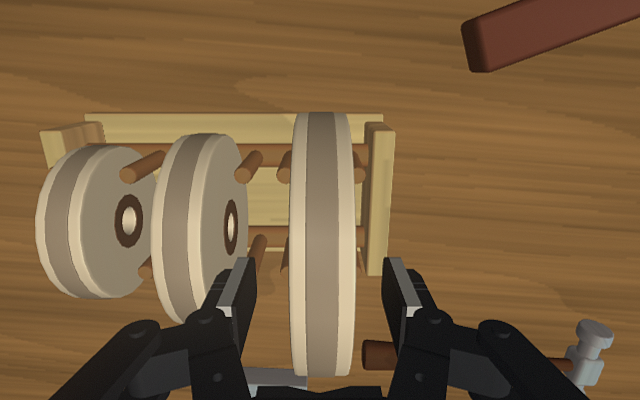

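```bash
python3 -m crank '{"travel":[[0,0,0],[0,0,0],[0,0,0],[0,0,0],[0,0,0],[0,0,0]],"rot":[[0,0,0],[0,0,0],[0,0,0],[0,0,0],[0,0,0],[0,0,0]]}' -1 40
python3 -m crank '{"travel":[[0,0,1],[0,0,2],[0,0,4],[0,0,6],[0,0,9],[0,0,12],[0,0,14],[0,0,14]],"rot":[[0,0,0],[0,0,0],[0,0,0],[0,0,0],[0,0,0],[0,0,0],[0,0,0],[0,0,0]]}'
```

```text
clock: 13.95
position: [0.52, -0.0673, 0.2013]
tool_rot: [-3.141, 0.001, -3.063]
force: [-1.2, -0.7, 7.7]
grip_width: 0.0234
clock: 14.75
position: [0.5204, -0.067, 0.3439]
tool_rot: [-3.14, 0.004, -3.063]
force: [1.3, -0.3, -2.4]
grip_width: 0.0235
```

```bash
python3 -m crank '{"travel":[[-0.5,4,0],[-1.2,8,0],[-2,12,0],[-3,15,-1],[-4,17,-2],[-5,18.7,-3],[-5,18.7,-3],[-5,18.7,-3]],"rot":[[0,0,-1],[0,0,-2],[0,0,-3],[0,0,-4],[0,0,-5],[0,0,-6.8],[0,0,-6.8],[0,0,-6.8]]}'
python3 - <<'E'
from h import *
import pickle
m1,im=pickle.load(open("g1.pkl","rb"))
cv2.imwrite("pics/g1c.png",cv2.resize(im[0:100,280:360],None,fx=6,fy=6,interpolation=cv2.INTER_CUBIC)[:,:,::-1])
s=bot.observe(); print(s['position'],s['tool_rot'],s['qpos'],s['force'])
m=bot.camera_model("wrist"); im=bot.grab_frame("wrist"); pickle.dump((m,im),open("n1.pkl","wb")); cv2.imwrite("pics/n1.png",im[:,:,::-1])
t=bot.grab_frame("top"); cv2.imwrite("pics/n_top.png",cv2.resize(t[120:270,150:350],None,fx=4,fy=4,interpolation=cv2.INTER_CUBIC)[:,:,::-1])
t=bot.grab_frame("scene"); cv2.imwrite("pics/n_sc.png",cv2.resize(t[100:250,300:500],None,fx=4,fy=4,interpolation=cv2.INTER_CUBIC)[:,:,::-1])
E
```

```text
clock: 15.55
position: [0.4695, 0.1198, 0.3105]
tool_rot: [-3.141, -0.001, 3.103]
force: [-0.1, -1.5, -2.0]
grip_width: 0.0235
[0.46949546 0.11979878 0.3104723 ] [-3.14126103e+00 -6.20242411e-04  3.10316287e+00] [ 0.26522116  0.38236505 -0.8101235   1.92199561  0.33229995  0.97623707
  0.83378483] [-0.14765437 -1.46016971 -2.00168963]
```

View pics/g1c.png

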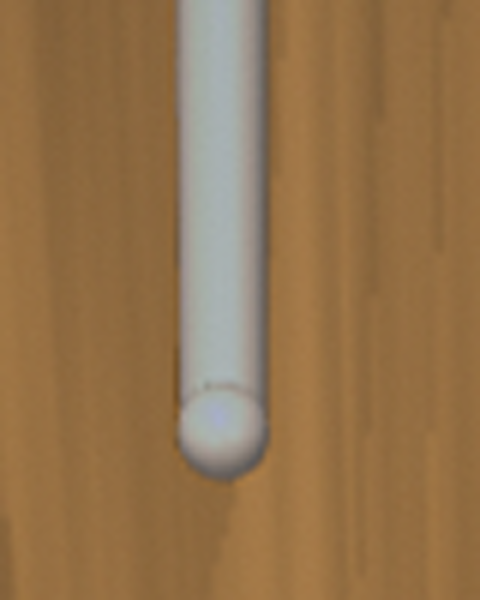

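View pics/n1.png

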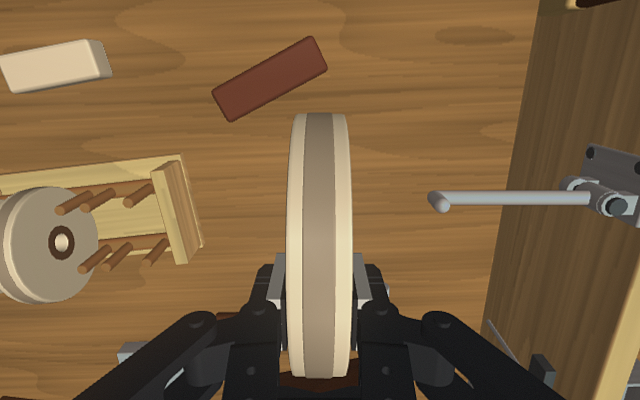

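View pics/n_top.png

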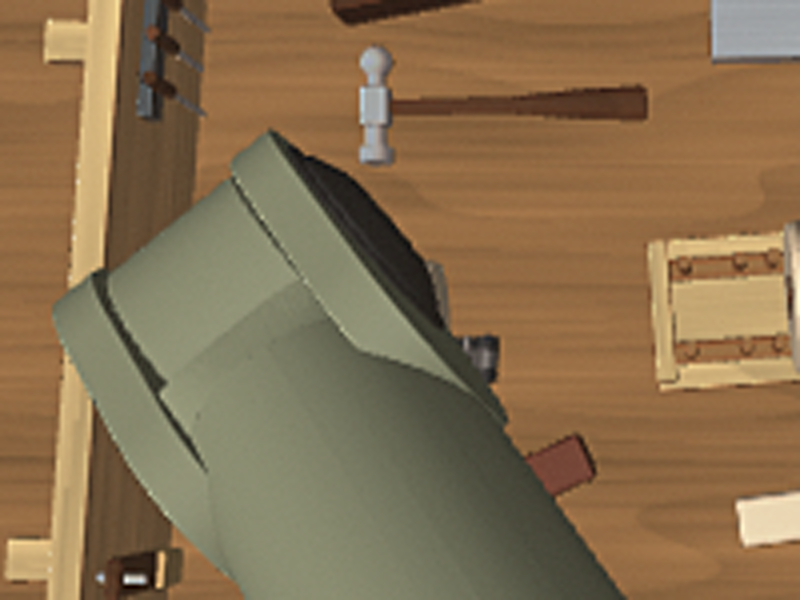

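View pics/n_sc.png

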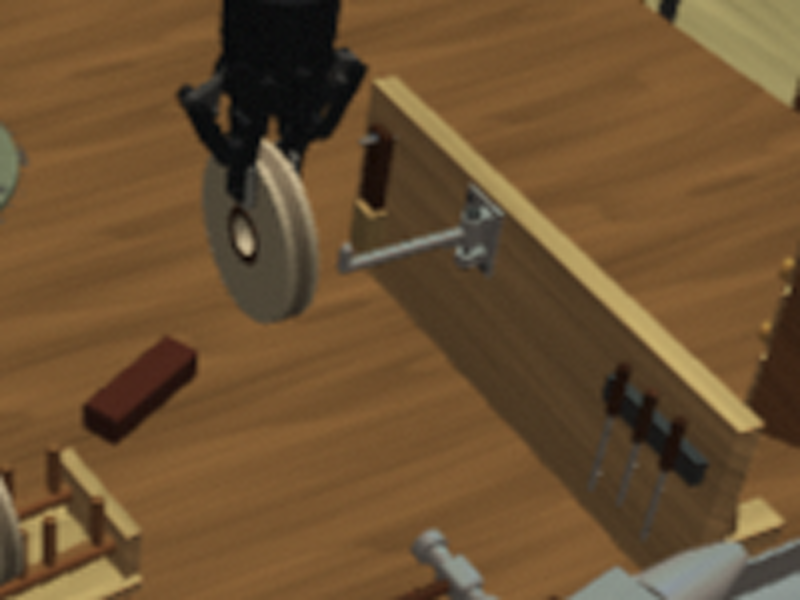

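Run:
```python
from h import *
import pickle
m,im=pickle.load(open("n1.pkl","rb"))
cv2.imwrite("pics/n1c.png",cv2.resize(im[160:235,420:540],None,fx=6,fy=6,interpolation=cv2.INTER_CUBIC)[:,:,::-1])
```

```text
(no output)
```

View pics/n1c.png

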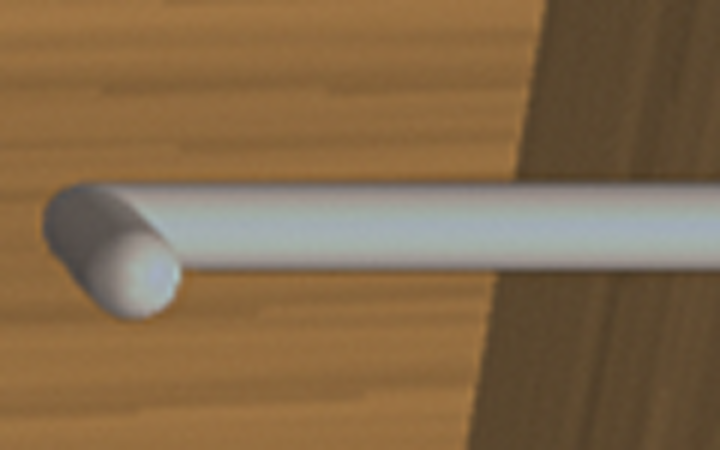

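Run:
```python
from h import *
import pickle
m,_=pickle.load(open("n1.pkl","rb")); g,_=pickle.load(open("g1.pkl","rb"))
X=tri([m,g],[(443,205.8),(317,72.2)]); print("sphere",X,proj(m,X),proj(g,X))
for z in(.165,): print(onz(m,(443,205.8),z),onz(g,(317,72.2),z))
a,b=onz(m,(460,197.6),.15),onz(m,(535,197.6),.15); print(a,b,np.degrees(np.arctan2(*(a-b)[[1,0]])))
a,b=onz(g,(317,4),.15),onz(g,(317,60),.15); print(a,b,np.degrees(np.arctan2(*(b-a)[[1,0]])))
```

```text
sphere [0.46879149 0.19693209 0.16738118] [[442.45752638 206.24552534]] [[316.53276547  71.69652413]]
[0.46943775 0.19809621 0.165     ] [0.46907032 0.19660723 0.165     ]
[0.46979127 0.21448888 0.15      ] [0.47168764 0.26535084 0.15      ] -92.13526581543083
[0.47080175 0.23836038 0.15      ] [0.46935648 0.20439465 0.15      ] -92.43649987684053
```

Run:
```python
from h import *
s=bot.observe(); ms=bot.camera_model("scene"); p=s['position']
a=np.radians(-92.3); c=p+[0,0,-.1013]; ax=np.array([np.cos(a),np.sin(a),0])
print(p,"face bore exp",proj(ms,c+.012*ax),"obs 360.5,158"); print("nose sphere exp",proj(ms,[.469,.197,.165]))
im=bot.grab_frame("scene")
cv2.imwrite("pics/o.png",cv2.resize(im[130:185,340:400],None,fx=10,fy=10,interpolation=cv2.INTER_CUBIC)[:,:,::-1])
```

```text
[0.47005968 0.11911236 0.31079136] face bore exp [[360.35385057 159.0003887 ]] obs 360.5,158
nose sphere exp [[385.6897658  163.02116019]]
```

View pics/o.png

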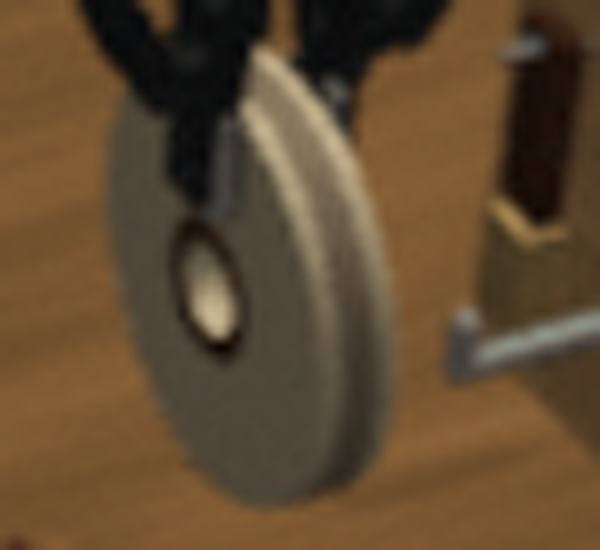

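```bash
python3 -m crank '{"travel":[[-0.3,0,-2],[-0.3,1,-4],[-0.3,2,-5.2],[-0.3,2,-5.2],[-0.3,2,-5.2],[-0.3,2,-5.2]],"rot":[[0,0,0],[0,0,0],[0,0,0],[0,0,0],[0,0,0],[0,0,0]]}'
python3 - <<'E'
from h import *
import pickle
P=[];F=[]
for i in range(3):
    m=bot.camera_model("wrist"); im=bot.grab_frame("wrist"); s=bot.observe(); P.append(s['position']);F.append(s['force'])
print(np.mean(P,0),np.std(P,0),np.mean(F,0),s['clock'],s['tool_rot'])
cv2.imwrite("pics/q.png",im[:,:,::-1])
im=bot.grab_frame("scene")
cv2.imwrite("pics/q_s.png",cv2.resize(im[130:190,340:410],None,fx=10,fy=10,interpolation=cv2.INTER_CUBIC)[:,:,::-1])
E
```

```text
clock: 16.35
position: [0.4671, 0.1392, 0.2594]
tool_rot: [-3.142, 0.001, 3.101]
force: [0.2, -0.3, -1.5]
grip_width: 0.0234
[0.46704637 0.13929753 0.25930649] [5.80915390e-05 4.56520862e-05 6.88680115e-05] [ 0.06081555  0.07916386 -1.58064478] 16.5 [-3.14150015e+00  8.65528475e-04  3.10119341e+00]
```

View pics/q_s.png

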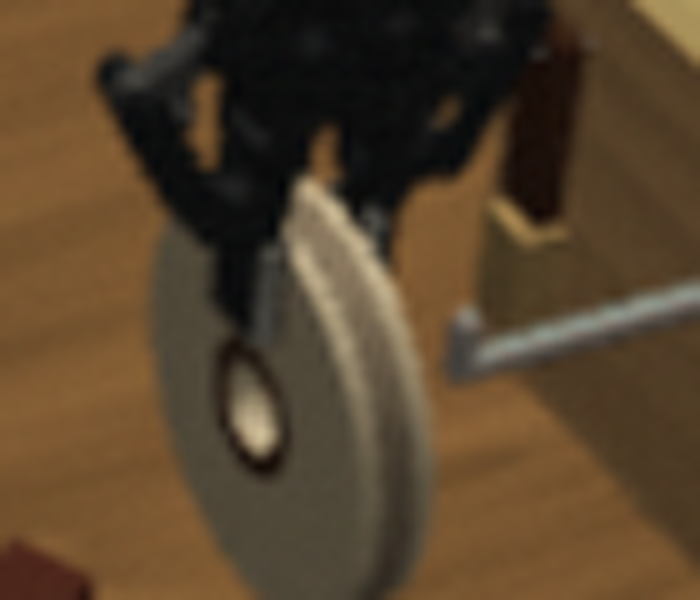

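View pics/q.png

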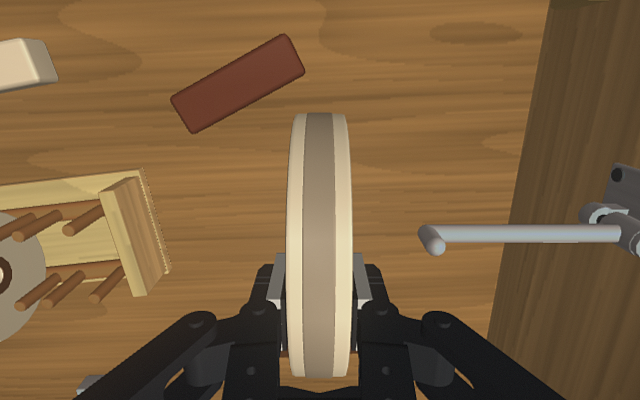

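Run:
```python
from fit import *
s=bot.observe(); ms=bot.camera_model("scene"); p=s['position']; m=bot.camera_model("wrist")
a=np.radians(-92.3); c=p+[0,0,-.1013]; ax=np.array([np.cos(a),np.sin(a),0])
print("face bore exp",proj(ms,c+.012*ax),"obs 364.75,170.35")
h=proj(m,cyl([*c,a]))
print("exp extent cols",h[:,0].min(),h[:,0].max(),"rows",h[:,1].min(),h[:,1].max(),"; nose sphere exp",proj(m,[.469,.197,.165]))
im=cv2.imread("pics/q.png")
cv2.imwrite("pics/q_c.png",cv2.resize(np.vstack([im[100:160,270:370],im[340:390,270:370]]),None,fx=5,fy=5,interpolation=cv2.INTER_CUBIC))
cv2.imwrite("pics/q_n.png",cv2.resize(im[215:265,410:470],None,fx=10,fy=10,interpolation=cv2.INTER_CUBIC))
```

```text
face bore exp [[364.59038329 170.85767924]] obs 364.75,170.35
exp extent cols 287.56201613896627 356.95873080090075 rows 114.01641222092988 379.16483001978855 ; nose sphere exp [[434.59648276 246.60630419]]
```

View pics/q_c.png

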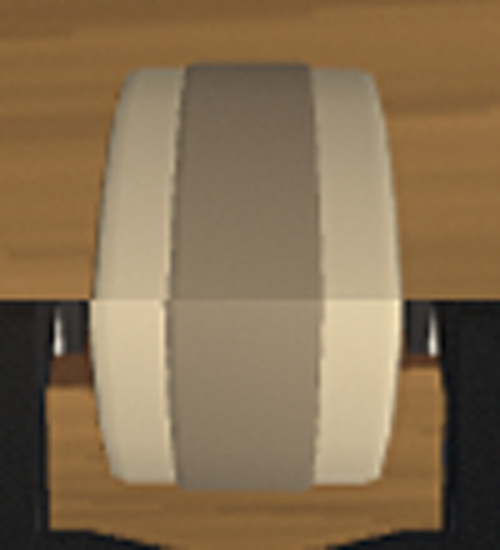

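View pics/q_n.png

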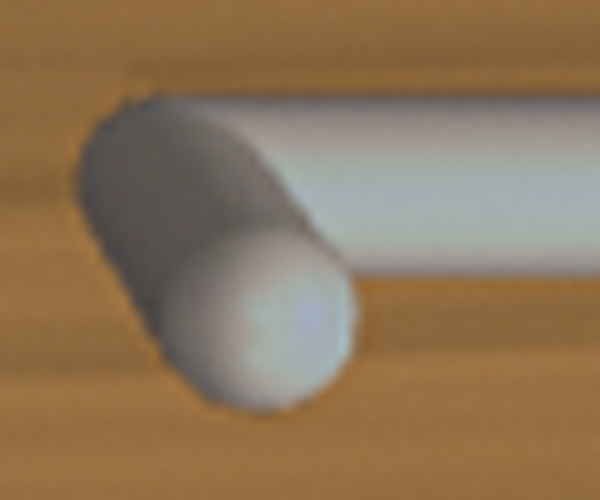

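```bash
python3 -m crank '{"travel":[[0.08,1.5,-0.06],[0.16,3.3,-0.06],[0.16,3.3,-0.06],[0.18,3.8,-0.06],[0.18,3.8,-0.06]],"rot":[[0,0,0],[0,0,0],[0,0,0],[0,0,0],[0,0,0]]}'
python3 -m crank '{"travel":[[0.01,0.25,0],[0.02,0.5,0],[0.02,0.5,0]],"rot":[[0,0,0],[0,0,0],[0,0,0]]}'
python3 -m crank '{"travel":[[0.01,0.25,0],[0.02,0.5,0],[0.02,0.5,0]],"rot":[[0,0,0],[0,0,0],[0,0,0]]}'
```

```text
clock: 17.05
position: [0.4686, 0.1778, 0.2582]
tool_rot: [-3.142, 0.0, 3.102]
force: [0.3, 0.5, -1.8]
grip_width: 0.0237
clock: 17.35
position: [0.4688, 0.183, 0.2581]
tool_rot: [3.142, 0.0, 3.102]
force: [-0.7, 0.4, -1.7]
grip_width: 0.023
clock: 17.65
position: [0.4689, 0.1882, 0.2581]
tool_rot: [3.141, -0.0, 3.102]
force: [0.2, 0.1, -2.2]
grip_width: 0.0236
```

```bash
python3 -m crank '{"travel":[[0.01,0.25,0],[0.02,0.5,0],[0.02,0.5,0]],"rot":[[0,0,0],[0,0,0],[0,0,0]]}'
python3 - <<'E'
from h import *
im=bot.grab_frame("wrist"); cv2.imwrite("pics/r.png",im[:,:,::-1])
im=bot.grab_frame("scene")
cv2.imwrite("pics/r_s.png",cv2.resize(im[130:190,340:410],None,fx=10,fy=10,interpolation=cv2.INTER_CUBIC)[:,:,::-1])
E
```

```text
clock: 17.95
position: [0.4691, 0.1932, 0.2581]
tool_rot: [3.141, 0.0, 3.102]
force: [0.4, 0.1, -1.8]
grip_width: 0.0227
```

View pics/r.png

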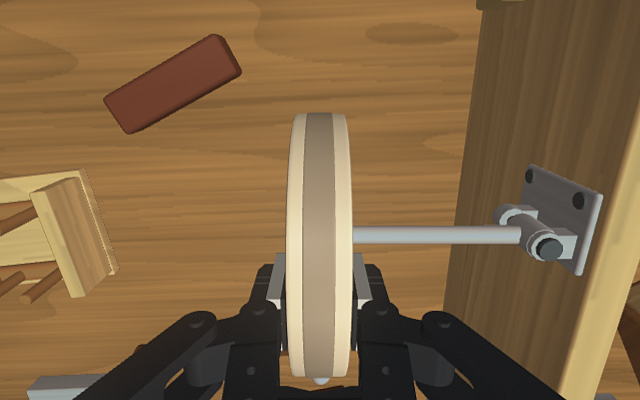

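View pics/r_s.png

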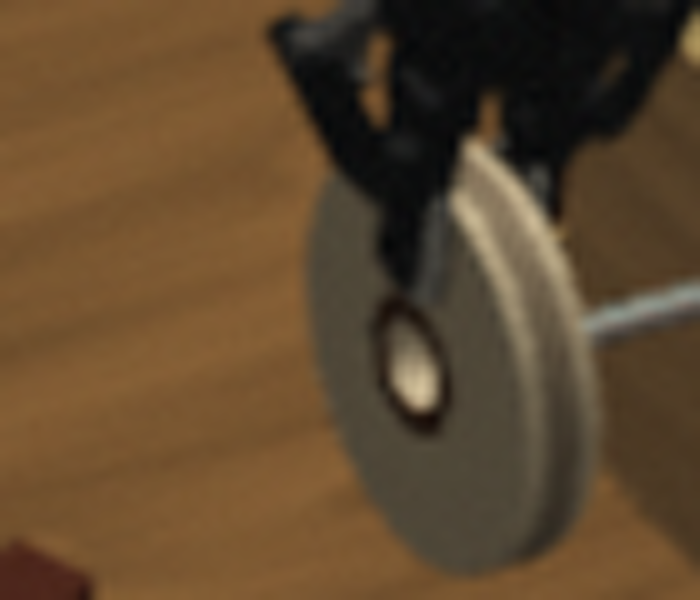

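The nose is inside the bore and no contact force shows. I'll keep going.

```bash
python3 -m crank '{"travel":[[0.01,0.35,0],[0.03,0.7,0],[0.04,1.0,0],[0.04,1.0,0]],"rot":[[0,0,0],[0,0,0],[0,0,0],[0,0,0]]}'
python3 -m crank '{"travel":[[0.01,0.35,0],[0.03,0.7,0],[0.04,1.0,0],[0.04,1.0,0]],"rot":[[0,0,0],[0,0,0],[0,0,0],[0,0,0]]}'
```

```text
clock: 18.45
position: [0.4695, 0.2034, 0.2581]
tool_rot: [3.141, 0.0, 3.103]
force: [0.2, -0.5, -1.6]
grip_width: 0.0234
clock: 18.85
position: [0.4699, 0.2133, 0.2581]
tool_rot: [3.141, 0.0, 3.102]
force: [-0.1, -0.2, -1.7]
grip_width: 0.0239
```

```bash
python3 -m crank '{"travel":[[0.02,0.5,0],[0.04,1.0,0],[0.06,1.5,0],[0.06,1.5,0]],"rot":[[0,0,0],[0,0,0],[0,0,0],[0,0,0]]}'
python3 - <<'E'
from h import *
s=bot.observe(); print(s['position'],s['force'])
im=bot.grab_frame("wrist"); cv2.imwrite("pics/s.png",im[:,:,::-1])
im=bot.grab_frame("scene")
cv2.imwrite("pics/s_s.png",cv2.resize(im[120:190,350:430],None,fx=8,fy=8,interpolation=cv2.INTER_CUBIC)[:,:,::-1])
E
```

```text
clock: 19.25
position: [0.4704, 0.2287, 0.2581]
tool_rot: [3.141, -0.0, 3.103]
force: [-0.2, 0.6, -1.8]
grip_width: 0.0237
[0.47042242 0.22869419 0.2581263 ] [-0.1918382   0.55239291 -1.83220854]
```

View pics/s_s.png

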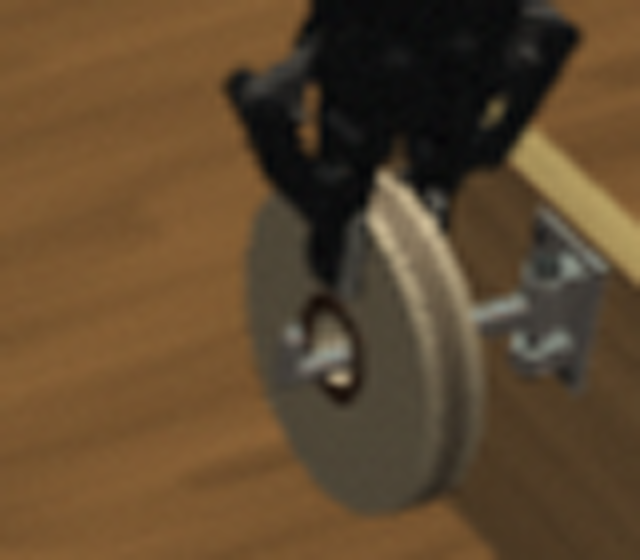

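View pics/s.png

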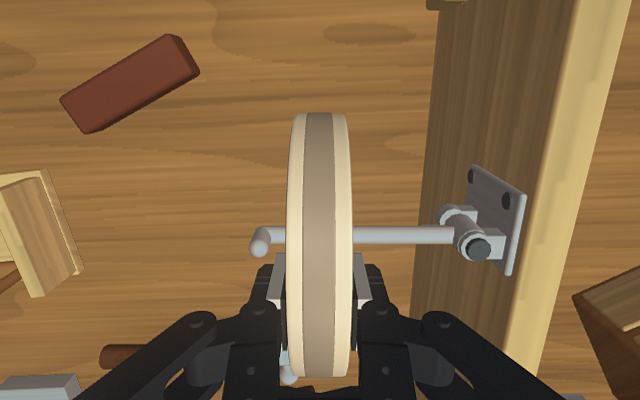

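```bash
python3 -m crank '{"travel":[[0.02,0.5,0],[0.04,1.0,0],[0.06,1.3,0],[0.06,1.3,-0.4],[0.06,1.3,-0.8],[0.06,1.3,-1.1],[0.06,1.3,-1.1]],"rot":[[0,0,0],[0,0,0],[0,0,0],[0,0,0],[0,0,0],[0,0,0],[0,0,0]]}'
python3 -m crank '{"travel":[[0,0,-0.1],[0,0,-0.2],[0,0,-0.2]],"rot":[[0,0,0],[0,0,0],[0,0,0]]}'
python3 -m crank '{"travel":[[0,0,-0.1],[0,0,-0.2],[0,0,-0.2]],"rot":[[0,0,0],[0,0,0],[0,0,0]]}'
```

```text
clock: 20.05
position: [0.471, 0.2405, 0.2465]
tool_rot: [-3.141, -0.001, 3.102]
force: [0.6, -0.1, -0.8]
grip_width: 0.0234
clock: 20.35
position: [0.4711, 0.2407, 0.2451]
tool_rot: [-3.142, -0.0, 3.102]
force: [0.3, -0.2, -1.0]
grip_width: 0.0236
clock: 20.65
position: [0.4711, 0.2408, 0.243]
tool_rot: [-3.142, -0.0, 3.102]
force: [0.5, -0.1, -2.2]
grip_width: 0.0238
```

```bash
python3 -m crank '{"travel":[[0,0,-0.05],[0,0,-0.1],[0,0,-0.1]],"rot":[[0,0,0],[0,0,0],[0,0,0]]}'
python3 -m crank '{"travel":[[0,0,-0.05],[0,0,-0.1],[0,0,-0.1]],"rot":[[0,0,0],[0,0,0],[0,0,0]]}'
```

```text
clock: 20.95
position: [0.4713, 0.2409, 0.2425]
tool_rot: [-3.142, 0.001, 3.102]
force: [-1.7, -1.2, 8.2]
grip_width: 0.0238
clock: 21.25
position: [0.4717, 0.2409, 0.2422]
tool_rot: [3.142, 0.002, 3.102]
force: [-2.1, -3.6, 19.7]
grip_width: 0.0233
```

It touched the bar, with Fz going from -2 to +8 N at a wheel centre about 141 mm high. That matches the expected hang height. I'll ease off 1.2 mm to take the push away and check before letting go.

```bash
python3 -m crank '{"travel":[[0,0,0.12],[0,0,0.12],[0,0,0.12]],"rot":[[0,0,0],[0,0,0],[0,0,0]]}'
python3 - <<'E'
from h import *
im=bot.grab_frame("scene")
cv2.imwrite("pics/t_s.png",cv2.resize(im[120:190,350:430],None,fx=8,fy=8,interpolation=cv2.INTER_CUBIC)[:,:,::-1])
print(bot.observe()['force'])
E
```

```text
clock: 21.55
position: [0.4713, 0.2409, 0.2425]
tool_rot: [3.141, 0.001, 3.102]
force: [0.4, -0.8, 5.5]
grip_width: 0.0235
[ 0.58684496 -0.63198635  4.85611158]
```

View pics/t_s.png

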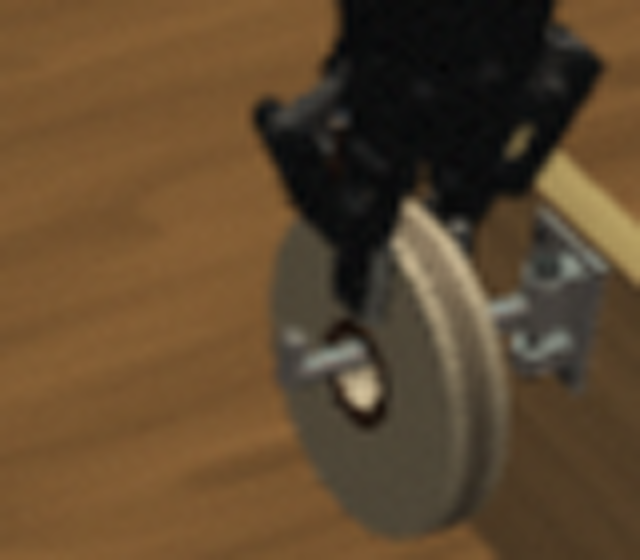

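```bash
python3 -m crank '{"travel":[[0,0,0],[0,0,0],[0,0,0],[0,0,0],[0,0,0],[0,0,0]],"rot":[[0,0,0],[0,0,0],[0,0,0],[0,0,0],[0,0,0],[0,0,0]]}' 0 20
python3 - <<'E'
from h import *
im=bot.grab_frame("wrist"); cv2.imwrite("pics/u.png",im[:,:,::-1]); print(bot.observe()['force'])
E
```

```text
clock: 22.2
position: [0.4711, 0.2408, 0.2423]
tool_rot: [-3.142, -0.0, 3.102]
force: [0.2, -0.3, 0.3]
grip_width: 0.043
[0.54858029 0.95909858 1.27649564]
```

View pics/u.png

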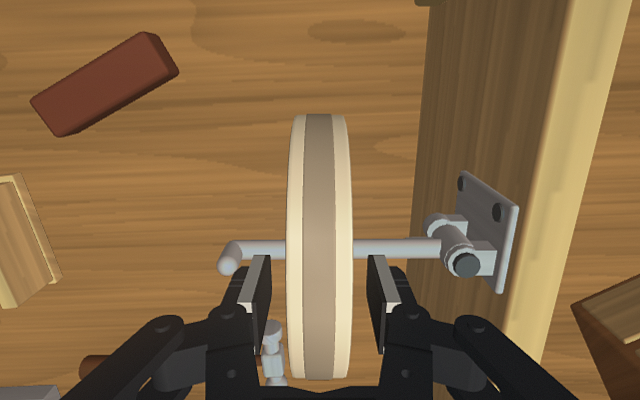

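Both pads are clear of the wheel, at x≈265 and x≈370 against wheel edges at 287 and 353. I'll lift straight up and back away.

```bash
python3 -m crank '{"travel":[[0,0,1],[0,0,3],[0,0,6],[0,0,9],[0,0,12],[0,-4,14],[0,-8,14],[0,-12,14]],"rot":[[0,0,0],[0,0,0],[0,0,0],[0,0,0],[0,0,0],[0,0,0],[0,0,0],[0,0,0]]}'
python3 -m crank '{"travel":[[0,-5,0],[0,-10,0],[0,-15,0],[0,-20,0],[0,-24,0],[0,-24,0],[0,-24,0],[0,-24,0]],"rot":[[0,0,0],[0,0,0],[0,0,0],[0,0,0],[0,0,0],[0,0,0],[0,0,0],[0,0,0]]}'
python3 - <<'E'
from h import *
im=bot.grab_frame("scene"); cv2.imwrite("pics/v_s.png",im[:,:,::-1])
im=bot.grab_frame("top"); cv2.imwrite("pics/v_t.png",im[:,:,::-1])
E
```

```text
clock: 23.05
position: [0.4709, 0.1197, 0.3835]
tool_rot: [3.141, 0.002, 3.103]
force: [-0.1, -0.7, 0.3]
grip_width: 0.0428
clock: 23.85
position: [0.4712, -0.1182, 0.3828]
tool_rot: [3.141, 0.001, 3.103]
force: [0.2, 0.3, 0.3]
grip_width: 0.0428
```

View pics/v_s.png

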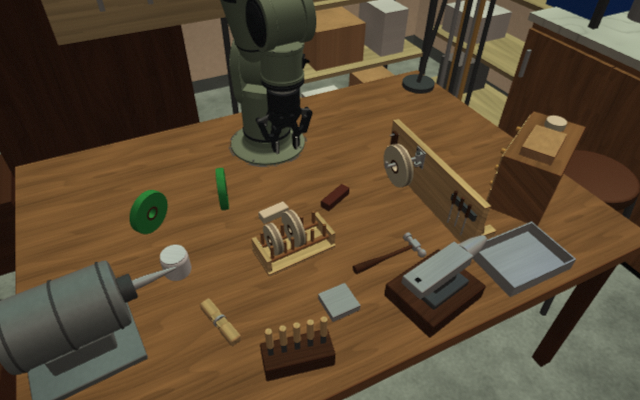

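View pics/v_t.png

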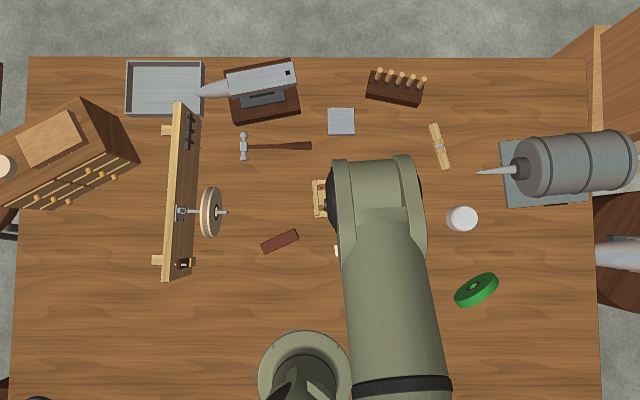

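Run:
```python
from h import *
m=bot.camera_model("top"); im=cv2.imread("pics/v_t.png")
print(proj(m,[[.469,.197,.165],[.4735,.307,.15]]))
cv2.imwrite("pics/v_c.png",cv2.resize(im[180:245,165:240],None,fx=8,fy=8,interpolation=cv2.INTER_CUBIC))
```

```text
[[225.47968843 211.99607589]
 [184.32185191 210.37056034]]
```

View pics/v_c.png

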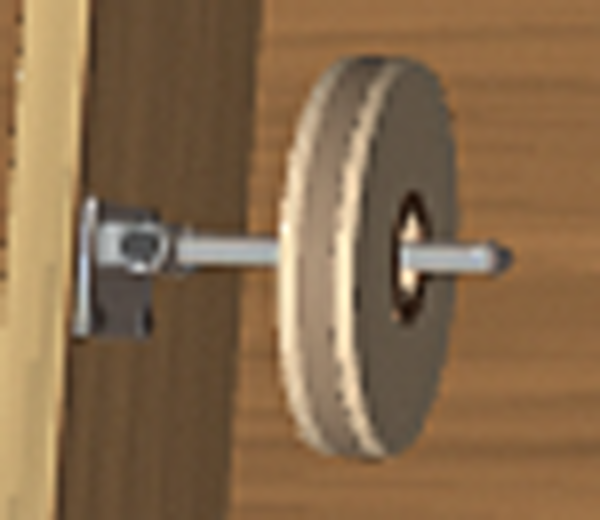

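Run:
```python
from workcell import bot
print(bot.observe()['clock']); print(bot.job_done())
```

```text
23.95
the job is handed in; nothing more can be done
None
```

The large felt wheel is hanging on the hook by its bore, inside the upturned nose, and I handed the job in at about 24 s of the 72 s allowed.

- **Hook:** I gripped the nose from above and swung it to its stop. The arm felt the stop as a resistance of 15 N, rising to 31 N, with no further travel.
- **Wheel:** I lifted it out of the rack and threaded it over the nose without any contact force. When lowered, it settled on the bar with its centre about 141 mm high, which matches the expected height. The push reached 20 N for a moment, so I eased off to about 5 N before opening the gripper.

**Last checks:** The final scene and top views show the wheel hanging inside the nose. The nose is still within about 1.5 pixels of where it stood at the stop. The scene view shows the other two wheels in the rack and the green wheels and bench items where they were. The gripper is clear of everything, with wrist force near zero. No check failed. While I swung the hook, side and lifting forces reached about 20 N, below the limits.

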